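# Third hand for a spice drawer's back

## Task

A small drawer for the spice jars is being put together in its jig on the worktop and only its back is missing. Pick up the back (the longer of the two loose boards), bring it between the thin cheeks at the open end of the drawer with its top edge flush with the tops of the sides, so that the gap for sliding in the base stays free below it, and press it square against the shoulders of both sides with a steady push of about 11 N, roughly a one-kilo weight. Finish while still holding it there and pressing, so that a colleague can drive the screws at its two ends; leave the divider and everything else on the worktop where it is.

Things in the scene. Friction and masses are not known exactly. Their poses are not given: they have to be found in the camera images.
- back_panel: the drawer's back: a light wood board 14 mm thick (own x), 182 mm long (own y), 50 mm high (z), about 0.13 kg, two small screw holes at each end; at the start it stands loose on its long edge on the worktop. Origin: centre of its underside, top edge 50 mm above. It is the same either way round
- divider: the drawer's divider, not needed yet: the same light wood, 14 mm thick (own x), only 120 mm long (own y), 50 mm high, no screw holes; stands on its long edge near the back; which of the two is nearer the robot varies. Origin: centre of its underside
- drawer: jig with the half-built drawer, held fast on the worktop: white board 250 x 250 x 12 mm; on it two sides run along own x; the drawer front (18 thick, 220 wide, 78 mm high) stands at own x = +75 to +93 mm, a fence behind it. The end at -x, towards the robot, is open. Origin: centre of the white board's underside; own +x points from the open end to the front
- side_left: left side (+y) of the drawer: 15 mm thick, 70 mm high, jig x = -75 to +75 mm, top 82 mm above the worktop. At the open end its inner half is cut away over 14 mm (rabbet): a 7 mm cheek remains outside, and a shoulder 8 mm wide faces -x at jig x = -61 mm. Origin: middle of its underside, y = +92.5 mm from the jig's
- side_right: right side of the drawer, mirror image (y = -92.5 mm). The cheeks' inner faces are 186 mm apart (2 mm play at each end of the back); each shoulder overlaps the back's end by 6 mm; beyond, the sides are 170 mm apart with room for a finger between
- back_seat (a point): where the back's origin belongs: between the cheeks, far face (7 mm from its middle) on both shoulders; 68 mm from the jig's origin to -x, 32 mm above the worktop, nothing under it. Axes as the jig's: push along +x. The sides are rigid: the push rises by about 2 to 10 N per mm of commanded arm motion, as the arm yields. Out of square only one end bears, felt as a moment about z
- screwdriver: bystander: black-handled screwdriver 180 mm long lying on the worktop near the robot. Origin: centre of its underside
- mug: bystander: white mug with a black handle, 81 mm across, 95 mm high. Origin: on its underside, handle included in the centring
- spice_jar_1: bystander: spice jar with red lid, 45 mm across, 106 mm high, one of four behind the loose boards. Origin: centre of its underside
- spice_jar_2: bystander: spice jar with red lid, 45 mm across, 106 mm high, one of four behind the loose boards. Origin: centre of its underside
- spice_jar_3: bystander: spice jar with red lid, 45 mm across, 106 mm high, one of four behind the loose boards. Origin: centre of its underside
- spice_jar_4: bystander: spice jar with red lid, 45 mm across, 106 mm high, one of four behind the loose boards. Origin: centre of its underside

How it is judged:
By the outcome, as a careful person would: the job done as asked, in the order asked, and still so for the second after the job is handed in, while the arm keeps its last pose, push and grip.
It also fails if it takes over 45 s, if anything falls off the work surface, if the arm or the gripper's body presses on something with over 40 N, if the wrist force passes 120 N, or if a joint passes its speed limit or range.

## Robot

A 7-joint arm with a two-finger parallel gripper is mounted at the origin on a cart in front of the work surface, level with it; the furniture and walls round the work are solid. World frame = base frame: x ahead of the robot, y to its left, z up, the work surface at z = 0. Lengths are in m, angles in rad, forces in N, time in s.
With the tool pointing down it reaches from about 0.425 to 0.925 m from the base axis. Payload 6.8 kg.
Tool frame: the origin (TCP) lies on the centre line of the jaws, within the pads' length; the fingertips stand 8 mm ahead of it and the grasp point (between the pads) lies 11 mm behind it (r.finger_overhang is the distance from the TCP to the fingertips, in m); x points along the fingers, z is the direction in which the jaws open and shut, and the axes are right-handed (so a half turn about x gives the same grasp; the last joint's range is limited). The gripper opens to 85 mm and grips with 20 to 120 N. Pads are 22 mm wide; open, the fingers measure 114 mm over their backs; the gripper's body (76 mm by 85 mm) begins 54 mm behind the grasp point. The pads swing forward as they close: fully open they stand 13 mm farther back than shut.
Start: joints at [1.236, 0.477, 0.022, 1.555, -0.011, 1.109, -0.083], TCP at [0.152, -0.658, 0.239] pointing down, gripper open.
Joint ranges: [-2.96, 2.96], [-0.34, 2.1], [-1.41, 1.46], [0.24, 2.44], [-1.37, 4.51], [0.17, 1.92], [-2.96, 2.96]. Speed limits (rad/s): [2.39, 2.39, 3.14, 3.14, 3.14, 3.14, 3.14].

## Interface

Orientations are given as a rotation vector (axis times angle).
In Python, from bench import r gives the robot as it stands. The module is installed in compiled form; this text tells all that it offers.
- The arm moves only by the tool play_rows, never from a script. Its argument "plan" is a list of rows, each a list of 5 numbers: the opening, from -1 (shut) to 1 (fully open), then the shift along the world's x, y, z in m, then the turn about the world's z in rad. A call has 1 to 10 rows; each row is the pose to reach, as a shift and turn from the pose commanded when the call began; what a row does not reach only later rows make up. A row lasts 1/10 s, in which the tool goes at most 50 mm and 8.59 degrees, less where a joint would pass 70% of its speed; a pose out of reach is approached as far as the arm can. A call with a gripper value outside its range is refused whole. The fingers move at their own pace and stop on an object; "force" is the grip in N (left out, the last holds). Time passes only in rows, so rows that repeat a pose let the fingers close. It gives the time, the measured TCP pose, the force and the opening at its end, in the units of the state.
- r.get_obs(): the state, without advancing time (a new reading comes with each control period).
- r.grab_frame(name): name is "scene" or "top" or "wrist"; returns a dict with "pixels" (420x560x3 uint8, blue, green, red), "z_map" (420x560 float32, m along the optical axis (not along the pixel's ray), 0 where there is no reading), "vfov" (degrees; the focal length in pixels is half the picture's height over the tangent of half this angle, whatever the lens; pixels are square), "cx", "cy" (the principal point, pixels), "R" (3x3) and "t" (3): a world point X has camera coordinates R X + t; the wrist camera has in their place "tool_from_camera" (4x4, takes a point from camera to tool coordinates, whose origin is the TCP and whose axes are the tool frame's). Camera axes: x right, y down, z forward; pixel columns grow to the right and rows downward; lengths in m; the calibration is good to about 2 mm. A picture is of the moment at which its call begins: read the wrist's pose just before it.
- r.hand_in(): hands the job in, once; it reports no verdict.
Trained networks look in a picture, given as the dict that the camera call returned (one of the last four; its "shot" number tells which), for a name from the list of things; names that differ only in an ending like _2 or _b are one class to them, and where a whole thing is asked for, a point or a joint stands for the part that bears it (a point fixed in the world has none). Each returns a list of dicts, best first, with "conf" (0 to 1); they miss things now and then, are a little off and sometimes report something else, mostly with a low value. They report only what shows in the picture. A call takes as long as a camera call.
- r.outline_of(picture, label): "mask" (420x560 bool, what is visible of it) and "bbox" ([left, top, right, bottom] as shares, 0 to 1, of the picture: columns of its width, rows of its height, round what is visible of it).
- r.pinpoint(picture, label): "position" ([column, row] as shares, 0 to 1, of the picture: columns of its width, rows of its height: a listed point, or the origin of a listed thing).
The state is a dict: "clock": time; "joints": joint angles; "qvel": joint speeds; "tau": joint torques, N m; "tcp_pos": TCP position; "orientation": TCP orientation; "contact_force": force on the tool from outside, world axes, zero at the start; "moment": the same for the moment, N m; "grip_width": finger opening in m.
Only numpy, scipy, OpenCV 4.12 (cv2) and the standard library are available. Lean on these libraries where they do the work, as an engineer would, in place of code of your own. Each camera call takes 0.05 s, during which the arm holds its last target.

## Working session

There is one attempt and no reset: what is moved stays moved. The work goes in short steps, Python scripts to look and compute and a tool call to move; the robot and the scene stay as the last step left them, time stands still between calls to the robot, and variables do not carry over. Pictures are saved under pics/ and viewed, and the job is handed in when it is done.

Besides the shell and the picture viewer there is one more tool, called after "Request:" by a JSON object that holds its "name" and its "arguments", one argument or row to a line. play_rows: Moves the arm, as the interface text tells. Its arguments: {"type":"object","properties":{"plan":{"type":"array","items":{"type":"array","items":{"type":"number"}}},"force":{"type":"number"}},"required":["plan"]}

```bash
mkdir -p pics; cat > h.py <<'E'
import numpy as np, cv2
from bench import r
def K(f):
    return 210/np.tan(np.radians(f['vfov'])/2)
def world(f,u,v,z=None):
    F=K(f); z=f['z_map'][int(v),int(u)] if z is None else z
    c=np.array([(u-f['cx'])/F*z,(v-f['cy'])/F*z,z])
    return f['R'].T@(c-f['t'])
def cloud(f,m=None):
    F=K(f); Z=f['z_map']; ok=Z>0
    if m is not None: ok&=m
    v,u=np.nonzero(ok); z=Z[v,u]
    c=np.c_[(u-f['cx'])/F*z,(v-f['cy'])/F*z,z]
    return (c-f['t'])@f['R'], u, v
E
python3 - <<'E'
from h import *
o=r.get_obs(); print({k:np.round(v,3) for k,v in o.items()}, r.finger_overhang)
for n in ['scene','top']:
    f=r.grab_frame(n); cv2.imwrite(f'pics/{n}0.png',f['pixels'])
    print(n,f['vfov'],f['cx'],f['cy'],(-f['R'].T@f['t']).round(3))
    for l in ['back_panel','divider','drawer','side_left','side_right','screwdriver','mug','spice_jar_1']:
        for d in r.outline_of(f,l)[:4]:
            P,u,v=cloud(f,d['mask'])
            print(l,round(d['conf'],2),(np.array(d['bbox'])*[560,420,560,420]).round(),d['mask'].sum(),np.median(P,0).round(3),np.percentile(P,2,axis=0).round(3),np.percentile(P,98,axis=0).round(3))
    for d in r.pinpoint(f,'back_seat')[:2]:print('seat',d)
E
```

```text
{'clock': np.float64(0.0), 'joints': array([ 1.236,  0.478,  0.022,  1.556, -0.011,  1.109, -0.083]), 'qvel': array([-0.   ,  0.001,  0.001, -0.001,  0.001,  0.001,  0.   ]), 'tau': array([-1.0000e-03, -5.9645e+01,  1.6080e+00, -2.8120e+01,  1.3000e-02,
        9.0000e-03, -0.0000e+00]), 'tcp_pos': array([ 0.152, -0.657,  0.238]), 'orientation': array([ 1.042,  1.31 , -1.04 ]), 'contact_force': array([ 0.932, -0.458,  0.444]), 'moment': array([ 0.019,  0.081, -0.036]), 'grip_width': np.float64(0.086)} 0.008
scene 55.04734356017196 281.86313893228714 209.51405104710128 [0.054 0.451 0.786]
back_panel 0.61 [339. 173. 382. 224.] 625 [ 0.469 -0.224  0.04 ] [ 0.453 -0.326  0.001] [ 0.497 -0.148  0.052]
divider 0.97 [295. 157. 331. 190.] 554 [ 0.625 -0.199  0.032] [ 0.621 -0.263  0.   ] [ 0.639 -0.148  0.052]
drawer 0.73 [141. 188. 286. 318.] 10410 [0.585 0.173 0.013] [0.472 0.054 0.004] [0.688 0.284 0.09 ]
drawer 0.69 [302. 120. 313. 158.] 487 [ 0.716 -0.264  0.067] [ 0.705 -0.29   0.007] [ 0.743 -0.255  0.108]
drawer 0.53 [296. 158. 331. 190.] 570 [ 0.625 -0.202  0.032] [ 0.621 -0.283  0.
[... 1989 characters left out ...]
83 [267. 128. 302. 174.] 1089 [ 0.731 -0.059  0.049] [ 0.654 -0.092  0.003] [ 0.757 -0.019  0.096]
mug 0.23 [372. 122. 400. 150.] 494 [ 0.721 -0.321  0.099] [ 0.71  -0.345  0.005] [ 0.752 -0.305  0.109]
spice_jar_1 0.97 [329. 120. 352. 153.] 471 [ 0.73  -0.203  0.098] [ 0.718 -0.226  0.006] [ 0.759 -0.186  0.11 ]
spice_jar_1 0.84 [375. 123. 400. 150.] 479 [ 0.722 -0.321  0.099] [ 0.71  -0.348  0.003] [ 0.754 -0.306  0.109]
spice_jar_1 0.82 [352. 124. 382. 156.] 488 [ 0.717 -0.269  0.096] [ 0.705 -0.294  0.006] [ 0.745 -0.253  0.109]
spice_jar_1 0.76 [308. 127. 330. 155.] 480 [ 0.716 -0.145  0.099] [ 0.705 -0.17   0.   ] [ 0.748 -0.127  0.11 ]
seat {'position': [0.3598, 0.5329], 'conf': 0.96}
```

View pics/top0.png

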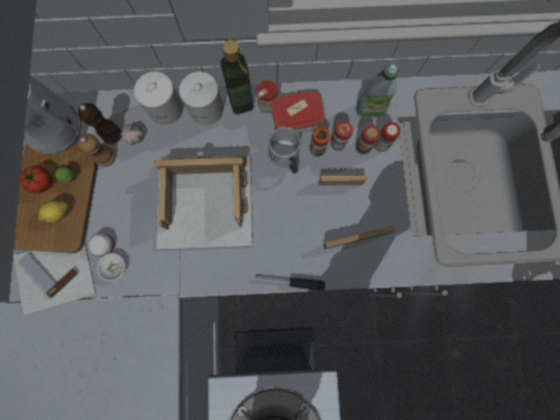

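View pics/scene0.png

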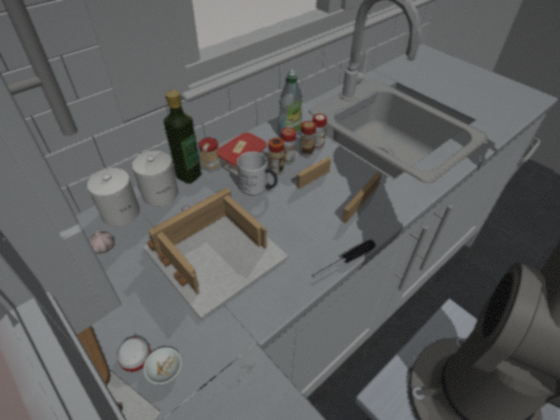

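```bash
cat > m.py <<'E'
from h import *
def fitrect(P,zlo,zhi,box):
    s=(P[:,2]>zlo)&(P[:,2]<zhi)&(P[:,0]>box[0])&(P[:,0]<box[1])&(P[:,1]>box[2])&(P[:,1]<box[3])
    Q=P[s,:2].astype(np.float32)
    return cv2.minAreaRect(Q),len(Q),P[s,2].mean()
E
python3 - <<'E'
from m import *
for n in ['top','scene']:
    f=r.grab_frame(n);P,u,v=cloud(f)
    print(n)
    print('back',fitrect(P,.046,.058,(.42,.53,-.36,-.11)))
    print('div',fitrect(P,.046,.058,(.59,.66,-.3,-.11)))
    print('left',fitrect(P,.079,.09,(.5,.65,.22,.29)))
    print('right',fitrect(P,.079,.09,(.5,.65,.05,.1)))
    print('sd',fitrect(P,.008,.04,(.32,.41,-.2,.1)))
    print('board',fitrect(P,.008,.016,(.45,.75,.02,.31)))
    print('front',fitrect(P,.085,.1,(.6,.75,.02,.31)))
    # shoulders profile
    for nm,y0,y1 in [('left',.22,.29),('right',.05,.1)]:
        for x in np.arange(.505,.56,.005):
            s=(P[:,2]>.077)&(abs(P[:,0]-x)<.003)&(P[:,1]>y0)&(P[:,1]<y1)
            if s.sum(): print(nm,round(x,3),s.sum(),P[s,1].min().round(4),P[s,1].max().round(4),P[s,2].mean().round(4))
    s=f['pixels']
    cv2.imwrite(f'pics/{n}z.png',cv2.resize(s[140:300,140:420],None,fx=2.8,fy=2.8,interpolation=cv2.INTER_CUBIC))
    d=r.pinpoint(f,'back_seat')
    for q in d[:1]:
        F=K(f);p=np.array(q['position'])*[560,420];ray=f['R'].T@np.array([(p[0]-f['cx'])/F,(p[1]-f['cy'])/F,1]);c=-f['R'].T@f['t']
        print('seat',c+ray*(0.032-c[2])/ray[2])
E
```

```text
top
back (((0.474977046251297, -0.23685336112976074), (0.014133129268884659, 0.18151512742042542), 10.859813690185547), 397, np.float64(0.05035656699885015))
div (((0.6287539601325989, -0.20578110218048096), (0.11758743226528168, 0.013132520951330662), 87.44173431396484), 228, np.float64(0.05042272021129288))
left (((0.5856072306632996, 0.25564444065093994), (0.0160127654671669, 0.12753616273403168), 89.1447525024414), 297, np.float64(0.082379048054017))
right (((0.5847768187522888, 0.0705769807100296), (0.013074471615254879, 0.12839804589748383), 88.59198760986328), 282, np.float64(0.08251291196247718))
sd (((0.3713696002960205, -0.053236402571201324), (0.17951057851314545, 0.025495057925581932), 81.06884002685547), 434, np.float64(0.021764530823250666))
board (((0.5947116613388062, 0.16351360082626343), (0.2506505846977234, 0.25026023387908936), 89.39612579345703), 5695, np.float64(0.012395950665642178))
front (((0.6505013108253479, 0.1612880378961563), (0.07910685241222382, 0.21682535111904144), 0.9508072137832642), 632, np.float64(0.08995302690685979))
left 0.52 3 0.2569 0.2627 0
[... 1578 characters left out ...]
, 0.06641292572021484), 78.89732360839844), 595, np.float64(0.08928775129853328))
left 0.52 3 0.2576 0.2614 0.0802
left 0.525 11 0.2556 0.2619 0.0811
left 0.53 12 0.2556 0.2626 0.0822
left 0.535 16 0.2476 0.2621 0.0814
left 0.54 19 0.248 0.262 0.0815
left 0.545 16 0.2486 0.2616 0.0817
left 0.55 18 0.249 0.262 0.0818
left 0.555 17 0.2464 0.262 0.0815
left 0.56 17 0.248 0.2621 0.0818
right 0.52 7 0.0627 0.0693 0.0795
right 0.525 8 0.0627 0.0687 0.0807
right 0.53 8 0.0635 0.0754 0.0812
right 0.535 15 0.0627 0.0757 0.0809
right 0.54 13 0.0625 0.0769 0.0814
right 0.545 13 0.0618 0.0771 0.0815
right 0.55 12 0.0639 0.0767 0.0815
right 0.555 15 0.0626 0.0768 0.0818
right 0.56 12 0.0637 0.0757 0.0818
```

```bash
python3 - <<'E'
from m import *
from scipy.spatial.transform import Rotation as Ro
o=r.get_obs();M=Ro.from_rotvec(o['orientation']).as_matrix();print(M.round(3)); print('z yaw',np.degrees(np.arctan2(M[1,2],M[0,2])),o['joints'].round(3),o['clock'])
f=r.grab_frame('top');P,u,v=cloud(f)
# regress board-edge and side yaw from point sets
for nm,c,b in [('L',(.079,.09),(.54,.65,.24,.275)),('R',(.079,.09),(.54,.65,.055,.09)),('Brd',(.008,.016),(.45,.75,.02,.31))]:
    s=(P[:,2]>c[0])&(P[:,2]<c[1])&(P[:,0]>b[0])&(P[:,0]<b[1])&(P[:,1]>b[2])&(P[:,1]<b[3])
    Q=P[s,:2].astype(np.float32); l=cv2.fitLine(Q,cv2.DIST_L2,0,.01,.01).ravel(); print(nm,np.degrees(np.arctan(l[1]/l[0])),l[2:])
w=r.grab_frame('wrist');cv2.imwrite('pics/w0.png',w['pixels']);print(w['tool_from_camera'].round(3))
E
```

```text
[[-0.     0.974  0.225]
 [-0.     0.225 -0.974]
 [-1.    -0.     0.   ]]
z yaw -77.00538430980696 [ 1.236  0.477  0.022  1.555 -0.011  1.109 -0.083] 1.2
L -0.75450873 [0.59435785 0.25506356]
R -1.5300618 [0.5940683  0.07025349]
Brd -61.74333 [0.5651916  0.15884127]
[[ 0.    -0.283  0.959 -0.134]
 [ 0.001 -0.959 -0.283  0.072]
 [ 1.     0.001 -0.     0.   ]
 [ 0.     0.     0.     1.   ]]
```

View pics/topz.png

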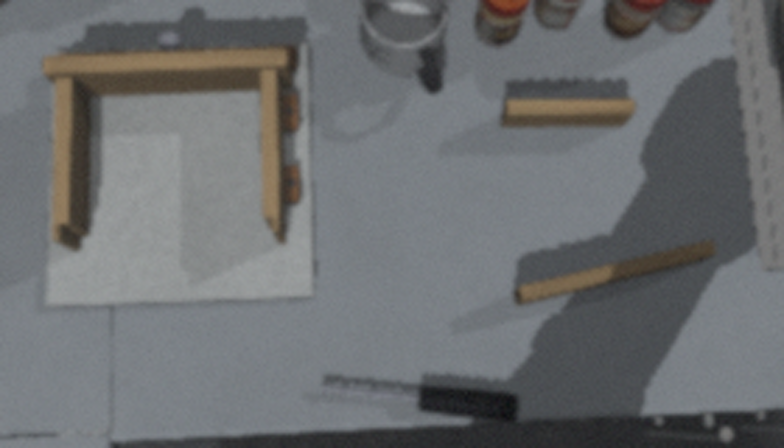

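Request:
{"name": "play_rows", "arguments": {
  "plan": [
    [1, 0.323, 0.4205, -0.11, 1.534],
    [1, 0.323, 0.4205, -0.11, 1.534],
    [1, 0.323, 0.4205, -0.11, 1.534],
    [1, 0.323, 0.4205, -0.11, 1.534],
    [1, 0.323, 0.4205, -0.11, 1.534],
    [1, 0.323, 0.4205, -0.11, 1.534],
    [1, 0.323, 0.4205, -0.11, 1.534],
    [1, 0.323, 0.4205, -0.11, 1.534],
    [1, 0.323, 0.4205, -0.11, 1.534],
    [1, 0.323, 0.4205, -0.11, 1.534]
  ],
  "force": 60
}}

```text
clock: 2.3
tcp_pos: [0.4511, -0.2681, 0.1378]
orientation: [-0.127, 1.566, 0.126]
contact_force: [0.5, -1.1, -0.2]
grip_width: 0.0854
```

Request:
{"name": "play_rows", "arguments": {
  "plan": [
    [1, 0, 0, 0, 0],
    [1, 0, 0, 0, 0]
  ]
}}

```text
clock: 2.5
tcp_pos: [0.4506, -0.2684, 0.1376]
orientation: [-0.124, 1.567, 0.124]
contact_force: [-1.0, -0.2, 0.2]
grip_width: 0.0855
```

```bash
cat >> h.py <<'E'
from scipy.spatial.transform import Rotation as Ro
def st():
    o=r.get_obs();M=Ro.from_rotvec(o['orientation']).as_matrix()
    y=np.arctan2(M[1,2],M[0,2])
    print('t',o['clock'].round(2),'tcp',o['tcp_pos'].round(4),'yaw',y.round(4),'F',o['contact_force'].round(2),'M',o['moment'].round(3),'w',o['grip_width'].round(4),'down',M[:,0].round(3))
    return o,M,y
def wcloud(f,o,M):
    F=K(f);Z=f['z_map'];v,u=np.nonzero(Z>0);z=Z[v,u]
    c=np.c_[(u-f['cx'])/F*z,(v-f['cy'])/F*z,z,np.ones(len(z))]
    t=(c@f['tool_from_camera'].T)[:,:3]
    return t@M.T+o['tcp_pos'],u,v
E
python3 - <<'E'
from m import *
o,M,y=st()
w=r.grab_frame('wrist');cv2.imwrite('pics/w1.png',w['pixels'])
P,u,v=wcloud(w,o,M)
print(fitrect(P,.044,.058,(.42,.53,-.36,-.11)))
E
```

```text
Traceback (most recent call last):
  File "h.py", line 19, in st
    print('t',o['clock'].round(2),'tcp',o['tcp_pos'].round(4),'yaw',y.round(4),'F',o['contact_force'].round(2),'M',o['moment'].round(3),'w',o['grip_width'].round(4),'down',M[:,0].round(3))
              ^^^^^^^^^^^^^^^^
AttributeError: 'float' object has no attribute 'round'
```

```bash
sed -i "s/o\['clock'\].round(2)/round(float(o['clock']),2)/;s/o\['grip_width'\].round(4)/round(float(o['grip_width']),4)/;s/y.round(4)/round(float(y),4)/" h.py
python3 - <<'E'
from m import *
o,M,y=st()
w=r.grab_frame('wrist');cv2.imwrite('pics/w1.png',w['pixels'])
P,u,v=wcloud(w,o,M)
print(fitrect(P,.044,.058,(.42,.53,-.36,-.11)))
E
```

```text
t 2.5 tcp [ 0.4506 -0.2684  0.1376] yaw 0.1581 F [-1.   -0.19  0.23] M [-0.063  0.006  0.015] w 0.0855 down [-0.  0. -1.]
(((0.47511163353919983, -0.2381475865840912), (0.014268727973103523, 0.18193472921848297), 10.94894027709961), 6232, np.float64(0.04943921355962701))
```

View pics/w1.png

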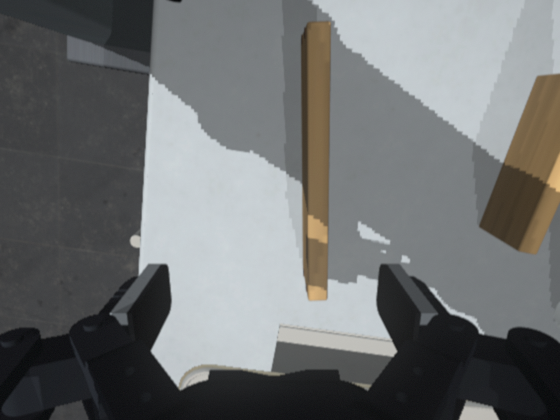

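Request:
{"name": "play_rows", "arguments": {
  "plan": [
    [1, 0.0244, 0.0302, 0, 0.033],
    [1, 0.0244, 0.0302, -0.04, 0.033],
    [1, 0.0244, 0.0302, -0.08, 0.033],
    [1, 0.0244, 0.0302, -0.11, 0.033],
    [1, 0.0244, 0.0302, -0.1216, 0.033],
    [1, 0.0244, 0.0302, -0.1216, 0.033],
    [1, 0.0244, 0.0302, -0.1216, 0.033]
  ]
}}

```text
clock: 3.25
tcp_pos: [0.475, -0.2403, 0.0173]
orientation: [-0.148, 1.565, 0.146]
contact_force: [-0.2, 0.9, 0.5]
grip_width: 0.085
```

```bash
python3 -c "
from h import *
st()"
```

```text
t 3.25 tcp [ 0.475  -0.2403  0.0173] yaw 0.1875 F [-0.23  0.86  0.55] M [-0.013 -0.069  0.03 ] w 0.085 down [ 0.001 -0.001 -1.   ]
```

Request:
{"name": "play_rows", "arguments": {
  "plan": [
    [1, 0, 0.002, -0.001, 0.004],
    [-1, 0, 0.002, -0.001, 0.004],
    [-1, 0, 0.002, -0.001, 0.004],
    [-1, 0, 0.002, -0.001, 0.004],
    [-1, 0, 0.002, -0.001, 0.004],
    [-1, 0, 0.002, -0.001, 0.004],
    [-1, 0, 0.002, -0.001, 0.004],
    [-1, 0, 0.002, -0.001, 0.004],
    [-1, 0, 0.002, -0.001, 0.004],
    [-1, 0, 0.002, -0.001, 0.004]
  ],
  "force": 60
}}

```text
clock: 4.25
tcp_pos: [0.4746, -0.2373, 0.0153]
orientation: [-0.152, 1.565, 0.151]
contact_force: [-0.0, -0.4, 6.3]
grip_width: 0.0132
```

```bash
python3 -c "
from h import *
st()"
```

```text
t 4.25 tcp [ 0.4746 -0.2373  0.0153] yaw 0.1929 F [-0.   -0.37  6.28] M [ 0.103  0.206 -0.021] w 0.0132 down [ 0. -0. -1.]
```

Request:
{"name": "play_rows", "arguments": {
  "plan": [
    [-1, 0, 0, 0.045, 0],
    [-1, 0, 0, 0.09, 0],
    [-1, 0.005, 0.05, 0.09, -0.05],
    [-1, 0.01, 0.1, 0.09, -0.1],
    [-1, 0.01, 0.15, 0.09, -0.15],
    [-1, 0.01, 0.2, 0.09, -0.2],
    [-1, 0.015, 0.25, 0.09, -0.21],
    [-1, 0.015, 0.3, 0.09, -0.21],
    [-1, 0.015, 0.35, 0.09, -0.21],
    [-1, 0.015, 0.39, 0.09, -0.21]
  ]
}}

```text
clock: 5.25
tcp_pos: [0.4886, 0.1558, 0.1049]
orientation: [0.012, 1.571, -0.011]
contact_force: [0.4, -0.5, -1.3]
grip_width: 0.0131
```

Request:
{"name": "play_rows", "arguments": {
  "plan": [
    [-1, 0, 0, 0, 0],
    [-1, 0, 0, 0, 0]
  ]
}}

```text
clock: 5.45
tcp_pos: [0.4887, 0.1537, 0.1046]
orientation: [0.011, 1.572, -0.011]
contact_force: [-0.7, -1.0, -1.1]
grip_width: 0.0141
```

```bash
python3 - <<'E'
from m import *
o,M,y=st()
w=r.grab_frame('wrist');cv2.imwrite('pics/w2.png',w['pixels'])
f=r.grab_frame('top');cv2.imwrite('pics/top2.png',cv2.resize(f['pixels'][140:280,140:340],None,fx=3.5,fy=3.5))
E
```

```text
t 5.45 tcp [0.4887 0.1537 0.1046] yaw -0.0141 F [-0.68 -1.02 -1.05] M [-0.047  0.057 -0.055] w 0.0141 down [-0.001 -0.    -1.   ]
```

View pics/w2.png

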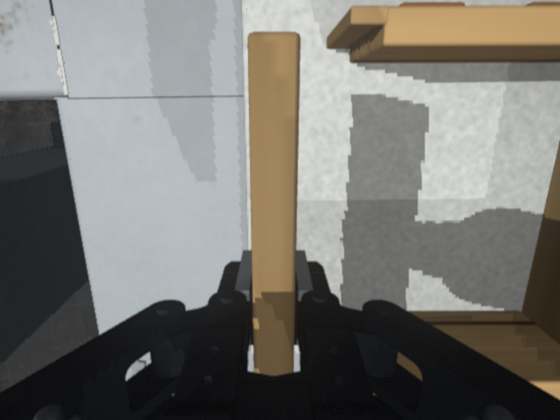

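View pics/top2.png

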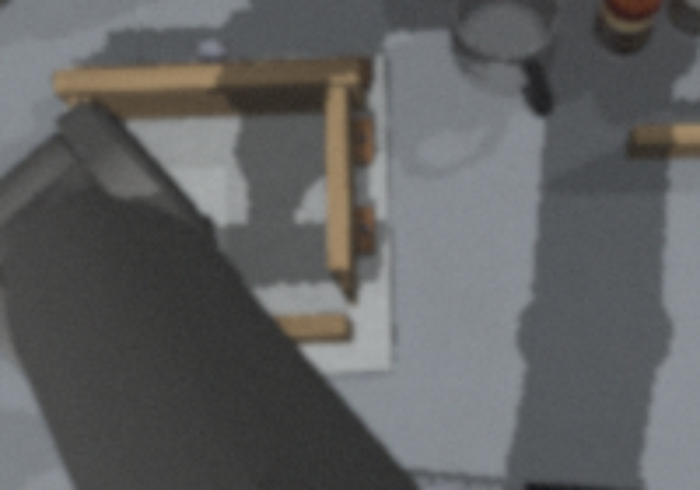

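```bash
cat > w.py <<'E'
from m import *
o,M,y=st()
w=r.grab_frame('wrist')
P,u,v=wcloud(w,o,M)
top=o['tcp_pos'][2]
def q(a): return np.percentile(a,[0.5,2,50,98,99.5]).round(4)
# held board: around tcp x, near columns
s=(u>240)&(u<305)&(v<240)&(abs(P[:,0]-o['tcp_pos'][0])<.012)&(P[:,2]>.05)
B=P[s]; zt=np.median(B[:,2]); print('board top z',zt)
B=B[abs(B[:,2]-zt)<.004]
print('board x',q(B[:,0]),'y',q(B[:,1]),'n',len(B))
# board edges per y
ys=np.arange(B[:,1].min()+.008,B[:,1].max()-.006,.005)
e=[(yy,B[abs(B[:,1]-yy)<.003,0].min(),B[abs(B[:,1]-yy)<.003,0].max()) for yy in ys]
e=np.array(e);print('board yaw lo/hi edge',[-np.polyfit(e[:,0],e[:,k],1)[0].round(4) for k in(1,2)],'mean x at', ((e[:,1]+e[:,2])/2).round(4))
# left side
T=P[(P[:,2]>.077)&(P[:,2]<.088)&(P[:,0]>.513)&(P[:,1]>.23)&(P[:,1]<.28)]
print('side z',np.median(T[:,2]),'x',q(T[:,0]))
for x in np.arange(.517,.58,.003):
    t=T[abs(T[:,0]-x)<.0015]
    if len(t): print(round(x,4),len(t),t[:,1].min().round(4),t[:,1].max().round(4))
t=T[T[:,1]<.252]; 
for yy in np.arange(.247,.255,.001):
    k=T[abs(T[:,1]-yy)<.0007]
    if len(k): print('y',round(yy,4),'xmin',k[:,0].min().round(4))
E
python3 w.py
```

```text
t 5.55 tcp [0.4891 0.1511 0.1046] yaw -0.0185 F [-1.54  0.62 -1.73] M [ 0.015  0.013 -0.01 ] w 0.0134 down [-0.001 -0.001 -1.   ]
board top z 0.1387600546176666
board x [0.4833 0.4838 0.4905 0.4971 0.4976] y [0.183  0.1841 0.2151 0.2396 0.2403] n 10170
board yaw lo/hi edge [np.float64(-0.0172), np.float64(-0.0231)] mean x at [0.49   0.49   0.4902 0.4903 0.4905 0.4905 0.4905 0.4907 0.4907]
side z 0.08155108328288703 x [0.5215 0.5238 0.5668 0.6048 0.6067]
0.52 41 0.2557 0.262
0.523 141 0.2554 0.2613
0.526 138 0.2554 0.2615
0.529 134 0.2554 0.2613
0.532 134 0.2553 0.2613
0.535 262 0.2475 0.2612
0.538 292 0.2474 0.2613
0.541 290 0.2474 0.2611
0.544 293 0.2472 0.2613
0.547 289 0.2472 0.2611
0.55 284 0.2473 0.2611
0.553 295 0.2472 0.2609
0.556 282 0.2472 0.2608
0.559 287 0.2471 0.2608
0.562 293 0.2471 0.2608
0.565 284 0.247 0.2606
0.568 282 0.247 0.2607
0.571 289 0.247 0.2607
0.574 286 0.2469 0.2605
0.577 294 0.2469 0.2604
y 0.247 xmin 0.5363
y 0.248 xmin 0.5351
y 0.249 xmin 0.535
y 0.25 xmin 0.5348
y 0.251 xmin 0.5349
y 0.252 xmin 0.5349
y 0.253 xmin 0.5349
y 0.254 xmin 0.5349
y 0.255 xmin 0.5219
```

Request:
{"name": "play_rows", "arguments": {
  "plan": [
    [-1, 0, 0.013, 0, 0],
    [-1, 0, 0.013, -0.02, 0],
    [-1, 0, 0.013, -0.04, 0],
    [-1, 0, 0.013, -0.057, 0],
    [-1, 0, 0.013, -0.057, 0],
    [-1, 0, 0.013, -0.057, 0],
    [-1, 0, 0.013, -0.057, 0]
  ]
}}

```text
clock: 6.3
tcp_pos: [0.4901, 0.1661, 0.0491]
orientation: [0.014, 1.569, -0.013]
contact_force: [1.0, 0.1, -1.4]
grip_width: 0.0133
```

```bash
python3 w.py; python3 -c "
from h import *
st()"
```

```text
t 6.3 tcp [0.4901 0.1661 0.0491] yaw -0.0173 F [ 1.02  0.12 -1.4 ] M [-0.    -0.01  -0.003] w 0.0133 down [ 0.001  0.001 -1.   ]
board top z 0.08338798801026105
board x [0.4842 0.4846 0.4913 0.498  0.4984] y [0.1979 0.199  0.23   0.2545 0.2553] n 10160
board yaw lo/hi edge [np.float64(-0.0158), np.float64(-0.0199)] mean x at [0.4909 0.4909 0.491  0.4911 0.4912 0.4913 0.4914 0.4915 0.4915]
side z 0.0815402547233672 x [0.5211 0.5219 0.5469 0.5668 0.5682]
0.52 140 0.2556 0.2621
0.523 378 0.2554 0.2629
0.526 382 0.2554 0.2627
0.529 356 0.2554 0.2627
0.532 367 0.2554 0.2626
0.535 727 0.2475 0.2625
0.538 699 0.2474 0.2622
0.541 725 0.2474 0.2629
0.544 704 0.2473 0.2628
0.547 696 0.2473 0.2625
0.55 730 0.2473 0.2626
0.553 697 0.2473 0.2625
0.556 703 0.2472 0.2624
0.559 727 0.2472 0.2623
0.562 690 0.2472 0.2621
0.565 686 0.2471 0.262
0.568 227 0.2471 0.2592
0.571 12 0.2471 0.2477
y 0.247 xmin 0.5357
y 0.248 xmin 0.5348
y 0.249 xmin 0.5346
y 0.25 xmin 0.5346
y 0.251 xmin 0.5346
y 0.252 xmin 0.5346
y 0.253 xmin 0.5348
y 0.254 xmin 0.5346
y 0.255 xmin 0.5215
t 6.35 tcp [0.4902 0.1661 0.0491] yaw -0.0174 F [ 0.34 -0.17 -0.87] M [-0.002  0.01   0.037] w 0.0133 down [ 0.002  0.001 -1.   ]
```

Request:
{"name": "play_rows", "arguments": {
  "plan": [
    [-1, 0, -0.0018, -0.0018, 0],
    [-1, 0, -0.0018, -0.0018, 0],
    [-1, 0, -0.0018, -0.0018, 0],
    [-1, 0, -0.0018, -0.0018, 0],
    [-1, 0, -0.0018, -0.0018, 0]
  ]
}}

```text
clock: 6.85
tcp_pos: [0.4895, 0.164, 0.0464]
orientation: [0.013, 1.571, -0.013]
contact_force: [0.5, -0.5, -1.2]
grip_width: 0.0132
```

```bash
python3 w.py|head -12; python3 w.py|head -4
```

```text
t 6.85 tcp [0.4895 0.164  0.0464] yaw -0.017 F [ 0.54 -0.48 -1.21] M [0.026 0.047 0.004] w 0.0132 down [ 0.  0. -1.]
board top z 0.08066965837077354
board x [0.4836 0.484  0.4907 0.4973 0.4977] y [0.1958 0.1969 0.2279 0.2524 0.2531] n 10163
board yaw lo/hi edge [np.float64(-0.0153), np.float64(-0.021)] mean x at [0.4902 0.4902 0.4904 0.4905 0.4905 0.4906 0.4907 0.4909 0.4909]
side z 0.08153507333161442 x [0.5212 0.5218 0.546  0.5638 0.565 ]
0.52 102 0.2556 0.261
0.523 298 0.2553 0.2603
0.526 273 0.2553 0.26
0.529 259 0.2553 0.2601
0.532 271 0.2553 0.26
0.535 665 0.2475 0.2598
0.538 643 0.2473 0.2601
t 6.9 tcp [0.4895 0.164  0.0464] yaw -0.017 F [-0.32  0.65 -1.21] M [-0.007  0.001  0.043] w 0.0132 down [ 0.  0. -1.]
board top z 0.08066886115669128
board x [0.4836 0.484  0.4906 0.4973 0.4977] y [0.1957 0.1969 0.2279 0.2524 0.2531] n 10156
board yaw lo/hi edge [np.float64(-0.0143), np.float64(-0.0206)] mean x at [0.4902 0.4902 0.4904 0.4905 0.4905 0.4906 0.4907 0.4909 0.4909]
```

Request:
{"name": "play_rows", "arguments": {
  "plan": [
    [-1, 0.006, 0, 0.0009, 0],
    [-1, 0.012, 0, 0.0009, 0],
    [-1, 0.018, 0, 0.0009, 0],
    [-1, 0.024, 0, 0.0009, 0],
    [-1, 0.028, 0, 0.0009, 0],
    [-1, 0.028, 0, 0.0009, 0],
    [-1, 0.028, 0, 0.0009, 0],
    [-1, 0.028, 0, 0.0009, 0]
  ]
}}

```text
clock: 7.75
tcp_pos: [0.5171, 0.1639, 0.0472]
orientation: [0.013, 1.571, -0.013]
contact_force: [0.8, -0.7, -0.6]
grip_width: 0.0133
```

```bash
sed -i 's/\[abs(B\[:,2\]-zt)<.004\]/[(abs(B[:,2]-zt)<.004)]/' w.py; python3 w.py|head -5; python3 - <<'E'
from m import *
w=r.grab_frame('wrist');cv2.imwrite('pics/w3.png',w['pixels'])
f=r.grab_frame('top');cv2.imwrite('pics/top3.png',cv2.resize(f['pixels'][180:250,210:270],None,fx=8,fy=8,interpolation=cv2.INTER_CUBIC))
P,u,v=cloud(f)
s=(P[:,2]>.076)&(P[:,2]<.09)&(P[:,1]<.12)&(P[:,1]>.05)
for x in np.arange(.502,.545,.003):
    k=s&(abs(P[:,0]-x)<.002)
    if k.sum(): print(round(x,3),sorted(P[k,1].round(4)),P[k,2].mean().round(4))
E
```

```text
t 7.75 tcp [0.5171 0.1639 0.0472] yaw -0.0168 F [ 0.82 -0.67 -0.6 ] M [ 0.036 -0.013 -0.002] w 0.0133 down [-0. -0. -1.]
board top z 0.08137556270765467
board x [0.5112 0.5116 0.5186 0.5252 0.5261] y [0.1957 0.1969 0.2293 0.2583 0.26  ] n 10711
board yaw lo/hi edge [np.float64(-0.0176), np.float64(-0.0301)] mean x at [0.5178 0.5178 0.518  0.5181 0.5181 0.5182 0.5183 0.5185 0.5185 0.5186
 0.5194]
0.508 [np.float64(0.074)] 0.0801
0.511 [np.float64(0.0737), np.float64(0.0762)] 0.0821
0.514 [np.float64(0.0736), np.float64(0.0758), np.float64(0.0783)] 0.0843
0.517 [np.float64(0.0667), np.float64(0.0736), np.float64(0.0739), np.float64(0.0757), np.float64(0.0761), np.float64(0.0784), np.float64(0.0787), np.float64(0.081), np.float64(0.081), np.float64(0.0832)] 0.0811
0.52 [np.float64(0.0641), np.float64(0.0661), np.float64(0.0667), np.float64(0.0686), np.float64(0.0732), np.float64(0.0736), np.float64(0.0757), np.float64(0.0758), np.float64(0.0783), np.float64(0.0784), np.float64(0.0809), np.float64(0.081), np.float64(0.083), np.float64(0.0832), np.float64(0.0856)] 0.0821
0.523 [np.float64
[... 573 characters left out ...]
64(0.0656), np.float64(0.0682), np.float64(0.0707), np.float64(0.0707), np.float64(0.0731), np.float64(0.0732), np.float64(0.0755), np.float64(0.0756), np.float64(0.0779), np.float64(0.0782)] 0.0821
0.538 [np.float64(0.0659), np.float64(0.0681), np.float64(0.0708), np.float64(0.0729), np.float64(0.0754), np.float64(0.0777)] 0.0821
0.541 [np.float64(0.0655), np.float64(0.0681), np.float64(0.0703), np.float64(0.0728), np.float64(0.0753), np.float64(0.0779)] 0.0827
0.544 [np.float64(0.0652), np.float64(0.0655), np.float64(0.0678), np.float64(0.0682), np.float64(0.0702), np.float64(0.0704), np.float64(0.0729), np.float64(0.0729), np.float64(0.0751), np.float64(0.0754), np.float64(0.0779)] 0.0824
```

View pics/w3.png

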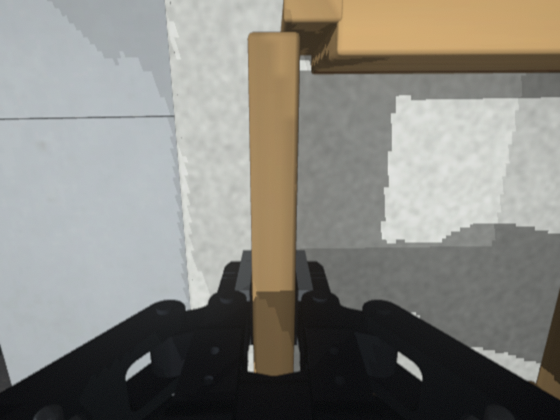

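View pics/top3.png

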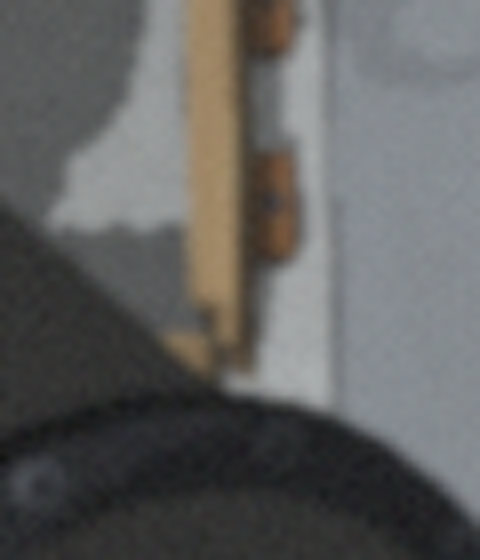

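Request:
{"name": "play_rows", "arguments": {
  "plan": [
    [-1, 0.003, 0, 0, 0],
    [-1, 0.006, 0, 0, 0],
    [-1, 0.008, 0, 0, 0],
    [-1, 0.008, 0, 0, 0],
    [-1, 0.008, 0, 0, 0]
  ]
}}

```text
clock: 8.4
tcp_pos: [0.5255, 0.1639, 0.0472]
orientation: [0.013, 1.571, -0.013]
contact_force: [-0.5, -0.6, -1.7]
grip_width: 0.0132
```

Request:
{"name": "play_rows", "arguments": {
  "plan": [
    [-1, 0.001, 0, 0, 0],
    [-1, 0.001, 0, 0, 0],
    [-1, 0.001, 0, 0, 0]
  ]
}}

```text
clock: 8.7
tcp_pos: [0.5264, 0.1639, 0.0472]
orientation: [0.013, 1.571, -0.013]
contact_force: [-0.2, 1.0, -0.8]
grip_width: 0.0132
```

Request:
{"name": "play_rows", "arguments": {
  "plan": [
    [-1, 0.001, 0, 0, 0],
    [-1, 0.001, 0, 0, 0],
    [-1, 0.001, 0, 0, 0]
  ]
}}

```text
clock: 9.0
tcp_pos: [0.5269, 0.1639, 0.0471]
orientation: [0.013, 1.572, -0.013]
contact_force: [-2.4, -1.0, 0.8]
grip_width: 0.0136
```

```bash
python3 w.py|head -5;python3 w.py|head -1
```

```text
t 9.0 tcp [0.5269 0.1639 0.0471] yaw -0.0166 F [-2.39 -1.    0.78] M [0.078 0.457 0.17 ] w 0.0136 down [-0.001 -0.    -1.   ]
board top z 0.08134762970769893
board x [0.5209 0.5213 0.5281 0.5355 0.5362] y [0.1958 0.1971 0.2325 0.2597 0.2604] n 11828
board yaw lo/hi edge [np.float64(-0.0148), np.float64(-0.0357)] mean x at [0.5276 0.5276 0.5277 0.5278 0.5278 0.5279 0.5279 0.5281 0.5281 0.5289
 0.5289]
t 9.05 tcp [0.5269 0.1639 0.0471] yaw -0.0165 F [-2.1  -0.83  0.28] M [0.081 0.502 0.199] w 0.0129 down [-0.001 -0.    -1.   ]
```

Request:
{"name": "play_rows", "arguments": {
  "plan": [
    [-1, 0.001, 0, 0, 0.004],
    [-1, 0.001, 0, 0, 0.004],
    [-1, 0.001, 0, 0, 0.004]
  ]
}}

```text
clock: 9.4
tcp_pos: [0.5272, 0.1639, 0.047]
orientation: [0.009, 1.573, -0.01]
contact_force: [-5.3, -0.1, 2.6]
grip_width: 0.0135
```

```bash
python3 - <<'E'
from h import *
A=[]
st()
for i in range(4):
    r.grab_frame('top');o=r.get_obs();A.append(np.r_[o['contact_force'],o['moment']])
print(np.mean(A,0).round(2),np.std(A,0).round(2));st()
E
```

```text
t 9.4 tcp [0.5272 0.1639 0.047 ] yaw -0.0125 F [-5.26 -0.06  2.63] M [0.088 0.923 0.164] w 0.0135 down [-0.002 -0.001 -1.   ]
[-5.6  -0.2   1.1   0.01  0.95  0.18] [0.37 0.43 0.5  0.03 0.02 0.02]
t 9.6 tcp [0.5273 0.1639 0.047 ] yaw -0.0124 F [-5.2   0.21  0.86] M [-0.009  0.944  0.148] w 0.0135 down [-0.002 -0.001 -1.   ]
```

Request:
{"name": "play_rows", "arguments": {
  "plan": [
    [-1, 0.0006, 0, 0, 0.002],
    [-1, 0.0012, 0, 0, 0.003],
    [-1, 0.0012, 0, 0, 0.003],
    [-1, 0.0012, 0, 0, 0.003]
  ]
}}

```text
clock: 10.0
tcp_pos: [0.5272, 0.1639, 0.0468]
orientation: [0.007, 1.575, -0.009]
contact_force: [-8.6, 0.3, 2.6]
grip_width: 0.0132
```

```bash
cat > s.py <<'E'
from h import *
A=[]
for i in range(5):
    r.grab_frame('top');o=r.get_obs();A.append(np.r_[o['contact_force'],o['moment']])
print(np.mean(A,0).round(2),np.std(A,0).round(2));st()
E
python3 s.py
```

```text
[-8.38  0.08  3.5   0.05  1.59 -0.03] [0.49 0.46 0.34 0.03 0.03 0.02]
t 10.25 tcp [0.5272 0.1639 0.0468] yaw -0.0097 F [-8.8  -0.02  3.71] M [ 0.086  1.616 -0.023] w 0.0128 down [-0.004 -0.001 -1.   ]
```

Request:
{"name": "play_rows", "arguments": {
  "plan": [
    [-1, 0.0005, 0, 0.0004, 0],
    [-1, 0.001, 0, 0.0006, 0],
    [-1, 0.001, 0, 0.0006, 0],
    [-1, 0.001, 0, 0.0006, 0]
  ]
}}

```text
clock: 10.65
tcp_pos: [0.5272, 0.1639, 0.0468]
orientation: [0.006, 1.577, -0.009]
contact_force: [-9.8, 0.8, 0.7]
grip_width: 0.0136
```

```bash
python3 s.py; python3 - <<'E'
from m import *
o,M,y=st()
w=r.grab_frame('wrist');cv2.imwrite('pics/w4.png',w['pixels'])
P,u,v=wcloud(w,o,M)
c=np.array([.527,.163]);
for nm,b in [('board L',(.523,.531,.20,.25)),('cheek',(.524,.532,.2575,.261)),('side L',(.538,.56,.249,.26))]:
    s=(P[:,0]>b[0])&(P[:,0]<b[1])&(P[:,1]>b[2])&(P[:,1]<b[3])&(P[:,2]>.07)
    print(nm,s.sum(),np.median(P[s],0).round(4))
B=P[(P[:,0]>.521)&(P[:,0]<.534)&(P[:,1]>.2)&(P[:,1]<.25)&(P[:,2]>.07)]
print('tilt along x',np.polyfit(B[:,0],B[:,2],1)[0],'along y',np.polyfit(B[:,1],B[:,2],1)[0])
S=P[(P[:,0]>.538)&(P[:,0]<.56)&(P[:,1]>.249)&(P[:,1]<.26)&(P[:,2]>.07)]
print('side tilt x',np.polyfit(S[:,0],S[:,2],1)[0])
E
```

```text
[-10.09   0.15   0.92   0.2    1.83  -0.06] [0.53 0.54 0.34 0.02 0.03 0.02]
t 10.9 tcp [0.5272 0.1639 0.0469] yaw -0.0095 F [-9.7   0.65  0.92] M [ 0.173  1.834 -0.054] w 0.0137 down [-0.006 -0.001 -1.   ]
t 10.9 tcp [0.5272 0.1639 0.0469] yaw -0.0095 F [-9.7   0.65  0.92] M [ 0.173  1.834 -0.054] w 0.0137 down [-0.006 -0.001 -1.   ]
board L 5058 [0.527  0.2277 0.0812]
cheek 413 [0.528  0.259  0.0816]
side L 4054 [0.549  0.2547 0.0817]
tilt along x 0.008654803063823106 along y -0.0012915592968098092
side tilt x -0.0009772626944841824
```

View pics/w4.png

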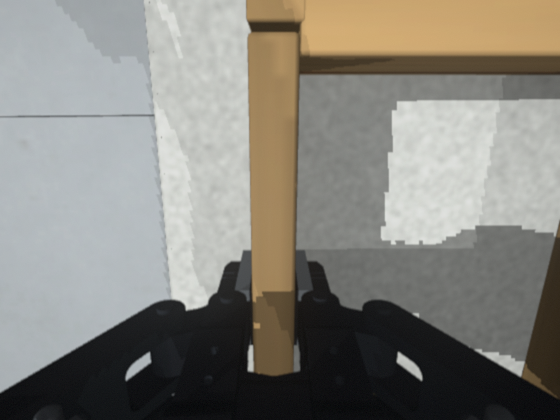

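Request:
{"name": "play_rows", "arguments": {
  "plan": [
    [-1, 0.0004, 0, 0.0005, 0],
    [-1, 0.0004, 0, 0.0005, 0],
    [-1, 0.0004, 0, 0.0005, 0],
    [-1, 0.0004, 0, 0.0005, 0]
  ]
}}

```text
clock: 11.35
tcp_pos: [0.5272, 0.1639, 0.0469]
orientation: [0.006, 1.578, -0.009]
contact_force: [-10.0, 0.7, -2.9]
grip_width: 0.0135
```

```bash
python3 s.py; python3 - <<'E'
from m import *
o,M,y=st()
w=r.grab_frame('wrist')
P,u,v=wcloud(w,o,M)
for nm,b in [('board L',(.523,.531,.20,.25)),('cheek',(.524,.532,.2575,.261)),('side L',(.538,.56,.249,.26))]:
    s=(P[:,0]>b[0])&(P[:,0]<b[1])&(P[:,1]>b[2])&(P[:,1]<b[3])&(P[:,2]>.07)
    print(nm,s.sum(),np.median(P[s],0).round(4))
f=r.grab_frame('scene');cv2.imwrite('pics/scene4.png',cv2.resize(f['pixels'][110:350,100:420],None,fx=2.4,fy=2.4))
E
```

```text
[-9.73  0.94 -2.6   0.33  1.75 -0.06] [0.26 0.52 0.52 0.01 0.02 0.01]
t 11.6 tcp [0.5272 0.1638 0.0469] yaw -0.0094 F [-9.81  1.69 -2.02] M [ 0.354  1.763 -0.072] w 0.0136 down [-0.007 -0.001 -1.   ]
t 11.6 tcp [0.5272 0.1638 0.0469] yaw -0.0094 F [-9.81  1.69 -2.02] M [ 0.354  1.763 -0.072] w 0.0136 down [-0.007 -0.001 -1.   ]
board L 5079 [0.527  0.2277 0.0812]
cheek 411 [0.5278 0.259  0.0816]
side L 4065 [0.549  0.2546 0.0817]
```

View pics/scene4.png

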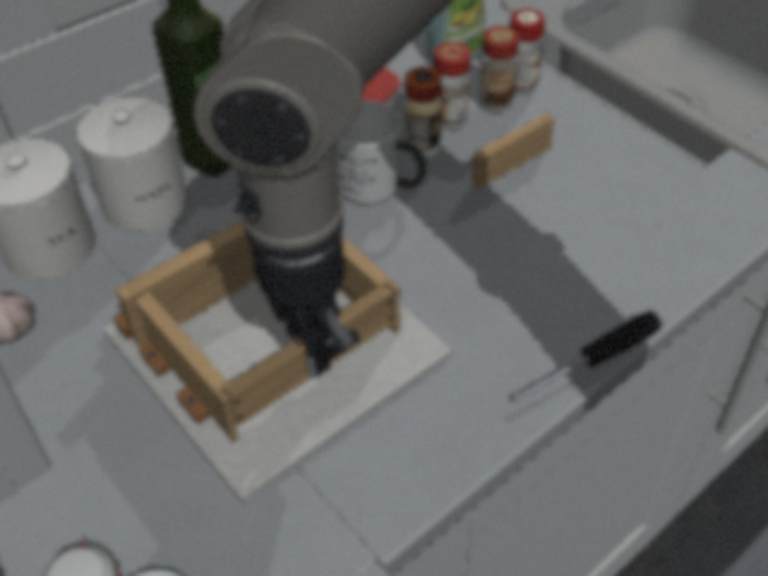

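Request:
{"name": "play_rows", "arguments": {
  "plan": [
    [-1, 0.0001, 0, -0.0004, 0],
    [-1, 0.0001, 0, -0.0004, 0],
    [-1, 0.0001, 0, -0.0004, 0],
    [-1, 0.0001, 0, -0.0004, 0]
  ]
}}

```text
clock: 12.1
tcp_pos: [0.5272, 0.1639, 0.0468]
orientation: [0.006, 1.578, -0.009]
contact_force: [-11.5, 0.0, 1.7]
grip_width: 0.0132
```

```bash
python3 s.py
```

```text
[-10.78   0.26   1.82   0.21   2.07  -0.04] [0.51 0.44 0.37 0.01 0.02 0.03]
t 12.35 tcp [0.5272 0.1638 0.0468] yaw -0.0094 F [-10.81   1.05   1.94] M [ 0.186  2.033 -0.032] w 0.0136 down [-0.007 -0.002 -1.   ]
```

```bash
python3 -c "
from h import *
print(r.hand_in());st()"
```

```text
the job is handed in; nothing more can be done
None
the job is handed in; nothing more can be done
```

The drawer's back is seated between the cheeks against both shoulders. I handed the job in at about 12.4 s, with the arm still gripping the board and pressing.

**How it went:** I gripped the long board at its centre with 60 N and carried it over to the open end. I lined it up from the wrist camera and slid it in between the cheeks. The left end touched first, so I turned the board slightly until the moment about z had nearly vanished.

**Last checks before hand-in:**
- **Push:** about 10.8 N along +x, averaged over five readings with about 0.5 N of scatter.
- **Square:** the moment about z was about -0.04 N m, so both ends bear almost equally. The sideways force was about 0.3 N.
- **Flush:** the wrist camera put the board's top edge at 81.2 mm and the side tops at 81.6–81.7 mm, so the board sits about 0.4 mm low. Raising the arm by half a millimetre only cut the push and did not move the board, so I went back almost all the way.
- **End play:** about 2 mm at the left end, measured with the wrist camera just before sliding the board in. At the right end the board shows inside the cheek in the overhead view, but I did not measure that gap as finely.
- **Tool tilt:** the tool leans by about 0.007 rad under the load.
- **Other objects:** the divider, screwdriver, mug and jars look untouched in the last scene picture. I did not re-measure them.

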